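# Bolt, tug-test and turn over the mould carrier

## Task

Push the mould carrier fully home into its turnover cradle by the blue handle, slide the orange-knobbed bolt all the way across in front of the carrier's lug, and then, with the cradle still level, tug the handle firmly outwards (about 10 N, for about half a second) to prove that the bolt holds. Only then swing the carrier by its handle up and over until it lies fully upside down against its stop, steadily and without letting it slam, and let go with the bolt still across. Leave the mug, the bottle and the jar where they stand.

Things in the scene. Friction and masses are not known exactly. Their poses are not given: they have to be found in the camera images.
- stand: Turnover stand fixed to the bench: dark steel base 200 x 200 x 8 mm, two grey posts (34 x 14 mm, tops 130 mm above the bench, centred 83 mm either side in stand y). Origin: centre of the base's underside, at bench height; z up. The blue handle is on the stand's -x side while the cradle is upright. Place and yaw vary.
- cradle (a joint): Turn of the cradle (with carrier and bolt) about its level hinge axis, rad: 0 upright and level (start, on a stop), grows as the handle end goes up; pi/2 handle end straight up; pi (a stop) level and upside down, handle on the stand's +x side. Turns easily (friction 0.04 N m); the handle end is the heavier, so it sinks towards either stop.
- hinge (a point): Point on the hinge axis midway between the posts, 110 mm straight above the stand's origin; the axis runs along stand y. The plywood cradle is an open-topped channel 156 mm long in x, 124 mm wide in y and 60 mm high, centred here, open at the handle end.
- carrier_slide (a joint): How far the carrier is drawn out of the cradle, m: 0 fully home; it starts 0.03 to 0.065 out and can come out to 0.09. It runs along the stand's x when the cradle is level: push to stand +x for home, -x is out. Friction about 1.5 N. With the bolt across it can still come out about 4 mm, until its lug meets the bolt.
- carrier: Mould carrier, about 0.7 kg: pale wooden block 146 x 100 x 44 mm with a white plaster face on top, sliding in the cradle. Home and upright, its origin lies on the hinge axis midway between the posts, 110 mm above the bench, its axes parallel to the stand's (handle at -x). On its top, at x -37 to -23 mm, y +11 to +35 mm, stands a steel lug whose top is 42 mm above the origin.
- carrier_handle (a point): Middle of the carrier's blue handle: a round bar 12 mm thick, along y, 100 mm between its two side arms, 125 mm from the carrier's origin towards -x at mid height. 46 mm of clear space lie between bar and carrier front face (x = -75 mm). When home it is 125 mm from the hinge axis.
- bolt_slide (a joint): How far the bolt is thrown, m: 0 fully drawn (open), 0.036 fully across (locked). Starts at 0 to 0.012. It slides towards the stand's -y (upright), with friction of about 1.5 N, and stays where it is left. It passes in front of the lug only if the carrier is within about 4 mm of home, else it strikes the lug or goes behind it.
- bolt: The bolt: steel bar 12 x 60 x 12 mm along y on top of the cradle's +y wall, 47 mm from the hinge axis on the handle side, with an upright orange knob. Its origin is a reference point: the bar's centre lies 76 mm from it in +y and 36 mm above it; bolt axes equal the cradle's.
- bolt_knob (a point): Centre of the top face of the bolt's orange knob: an upright cylinder 16 mm in diameter, 32 mm high, this point 184 mm above the bench when the cradle is upright, at stand x -47 mm, and stand y = 92 mm minus the bolt_slide value.
- mug: White ceramic mug, 82 mm in diameter, 95 mm high, with a handle. Origin: centre of its underside. Bystander, loose.
- bottle: Green glaze bottle, 66 mm in diameter, 190 mm high. Origin: centre of its underside. Bystander, loose.
- jar: Glass jar with a yellow cap, 76 mm in diameter, 110 mm high. Origin: centre of its underside. Bystander, loose. The three bystanders stand round the stand, each 0.17 to 0.35 m from its origin; which is where varies.

How it is judged (in metres and radians):
On the way, in this order (a step that is already met when the one before it is completed fails the run):
1. the carrier is pushed home (within 3 mm), cradle upright (value of joint carrier_slide below 0.003 m and value of joint cradle below 0.15 rad), for 0.1 s.
2. the bolt is fully across in front of the lug (value of joint bolt_slide above 0.031 m and value of joint carrier_slide below 0.008 m and value of joint cradle below 0.15 rad), for 0.1 s.
3. the carrier is tugged outwards against the bolt with at least 5 N for 0.1 s, cradle still upright (contact force between bolt and carrier above 5 N and value of joint carrier_slide below 0.01 m and value of joint bolt_slide above 0.028 m and value of joint cradle below 0.15 rad), for 0.1 s.
At the end, for the whole second after the job is handed in: The cradle lies upside down within 0.09 rad of its stop, at rest, the bolt still across (at least 28 of 36 mm) and the carrier still in (less than 10 mm out); mug, bottle and jar within 30 mm of where they began (value of joint cradle above 3.05 rad and value of joint bolt_slide above 0.028 m and value of joint carrier_slide below 0.01 m and linear speed of carrier below 0.03 m/s and distance of each of mug, bottle, jar from where it was at the start of the episode below 0.03 m); the robot touches nothing.
It fails at once if the carrier is turned (beyond 0.35 rad) with the bolt not across or the carrier out of the cradle (value of joint cradle above 0.35 rad and (value of joint bolt_slide below 0.025 m or value of joint carrier_slide above 0.015 m)).
It fails at once if the carrier is slammed over (turning faster than 4 rad/s) (velocity of joint cradle above 4 rad/s).
It fails at once if a bystander is pushed over or moved more than 30 mm (distance of any of mug, bottle, jar from where it was at the start of the episode above 0.03 m).
It also fails if it takes over 61 s, if anything falls off the work surface, if the arm or the gripper's body presses on something with over 40 N, if the wrist force passes 120 N, or if a joint passes its speed limit or range.

## Robot

A 6-joint arm with a two-finger parallel gripper is mounted at the origin on the work surface. World frame = base frame: x ahead of the robot, y to its left, z up, the work surface at z = 0. Lengths are in m, angles in degrees, forces in N, time in s.
With the tool pointing down it reaches from about 0.25 to 0.725 m from the base axis. Payload 9.7 kg.
Tool frame: the origin (TCP) lies on the centre line of the jaws, within the pads' length; the fingertips stand 19 mm ahead of it and the grasp point (between the pads) is the TCP; z points along the fingers, y is the line along which they close (so a half turn about z gives the same grasp; the last joint's range is limited). The gripper opens to 85 mm and grips with 20 to 120 N. Pads are 22 mm wide; open, the fingers measure 114 mm over their backs; the gripper's body (76 mm by 85 mm) begins 54 mm behind the grasp point. The pads swing forward as they close: fully open they stand 13 mm farther back than shut.
Start: joints at [65.145, 4.979, 10.078, 95.1, 0, 90], TCP at [0.231, 0.499, 0.211] pointing down, gripper open.
Joint ranges: [-179.16, 179.16], [-48.56, 103.87], [-65.8, 70.77], [-126.05, 130.52], [-82.76, 87.17], [-180, 180]. Speed limits (degrees/s): [127.2, 127.2, 147.25, 180, 180, 180].

## Interface

Orientations are given as a 3x3 rotation matrix whose columns are the frame's x, y, z axes.
In Python, from workcell import ctrl, optics gives the robot as it stands.
- The arm moves only by the shell command python3 -m pendant 'ROWS'. ROWS is JSON, a list of rows, each an object with "twist": the turn, a rotation vector about the tool's x, y, z in rad, a list of three; "dp": the shift along the tool's x, y, z in cm, a list of three; "grip": the finger opening in cm, from 0 to 8.54. In form: [{"twist": [ax, ay, az], "dp": [dx, dy, dz], "grip": grip}, ...]. A call has 1 to 20 rows; each row is the pose to reach, as a shift and turn from the pose commanded when the call began, along the tool's axes at that moment; what a row does not reach only later rows make up. A row lasts 1/10 s, in which the tool goes at most 50 mm and 8.59 degrees, less where a joint would pass 70% of its speed; a pose out of reach is approached as far as the arm can. A call with a gripper value outside its range is refused whole. The fingers move at their own pace and stop on an object; the grip force is fixed at half the most. Time passes only in rows, so rows that repeat a pose let the fingers close. It gives the time, the measured TCP pose, the force, the opening and the grip force at its end, in the units of the state.
- ctrl.sense(): the state, without advancing time (a new reading comes with each control period).
- optics.camera(name): name is "side" or "top"; returns (picture, depth): 480x640x3 uint8, red, green, blue; 480x640 float32, m along the optical axis (not along the pixel's ray), 0 where there is no reading.
- optics.calibration(name): a dict with "fx", "fy", "cx", "cy" (pixels), "rvec" (rotation vector, rad) and "tvec" (3), from world to camera coordinates, as OpenCV has them. Camera axes: x right, y down, z forward; pixel columns grow to the right and rows downward; lengths in m; the calibration is good to about 2 mm. A picture is of the moment at which its call begins. calibration takes no time and is no camera call.
- ctrl.finish_job(): hands the job in; it is judged then, once.
The state is a dict: "t": time; "qpos": joint angles; "joint_vel": joint speeds; "tau": joint torques, N m; "tool_pos": TCP position; "tcp_rot": TCP orientation; "ft_force": force on the tool from outside, world axes, zero at the start; "wrist_torque": the same for the moment, N m; "opening": finger opening in m; "grasp_force": force on a finger pad.
Only numpy, scipy, OpenCV 4.12 (cv2) and the standard library are available. Lean on these libraries where they do the work, as an engineer would, in place of code of your own. Each camera call takes 0.05 s, during which the arm holds its last target. There are 200 camera calls.

## Working session

There is one attempt and no reset: what is moved stays moved. The work goes in short steps, Python scripts to look and compute and a shell command to move; the robot and the scene stay as the last step left them, time stands still between calls to the robot, and variables do not carry over. Pictures are saved under pics/ and viewed, at most 10 in all, crops included, and the job is handed in when it is done.

```bash
mkdir -p pics; ls
python3 - <<'E'
from workcell import ctrl, optics
import cv2,numpy as np
for n in ("top","side"):
    p,d=optics.camera(n); cv2.imwrite(f"pics/{n}0.png",p[:,:,::-1]); np.savez(f"{n}0.npz",p=p,d=d); print(n,optics.calibration(n))
s=ctrl.sense(); print(s)
E
```

```text
pics
top {'fx': 487.42581452491413, 'fy': 487.42581452491413, 'cx': 311.6167613207788, 'cy': 243.0565122773796, 'rvec': array([ 2.17021836, -2.14029736,  0.13242866]), 'tvec': array([0.02217179, 0.59810898, 1.17404886])}
side {'fx': 582.642230480597, 'fy': 582.642230480597, 'cx': 320.150421633333, 'cy': 231.30946261052105, 'rvec': array([ 2.17911434, -0.74228802,  0.32523761]), 'tvec': array([-0.46555118,  0.35522183,  0.99547074])}
{'t': 0.1, 'qpos': array([ 6.51444248e+01,  5.00879728e+00,  1.00390865e+01,  9.50989673e+01,
       -1.50238609e-03,  8.99997049e+01]), 'joint_vel': array([ 0.03948622, -0.04881844,  0.06607921, -0.03397024,  0.01393135,
        0.05482612]), 'tau': array([ 3.75203999e-04, -5.21565020e+01,  4.65651798e+01,  1.60373625e-02,
       -4.50658877e-05,  1.42741166e-05]), 'tool_pos': array([0.23109601, 0.49884718, 0.21054666]), 'tcp_rot': array([[-9.07372373e-01,  4.20327427e-01, -4.80042122e-04],
       [ 4.20327701e-01,  9.07371708e-01, -1.09864834e-03],
       [-2.62153915e-05, -1.19865816e-03, -9.99999281e-01]]), 'ft_force': array([0.1353839 , 0.07277325, 0.34410403]), 'wrist_torque': array([-0.0427368 , -0.01026832,  0.01651341]), 'grasp_force': 0.0, 'opening': 0.08534331105863437}
```

View pics/top0.png

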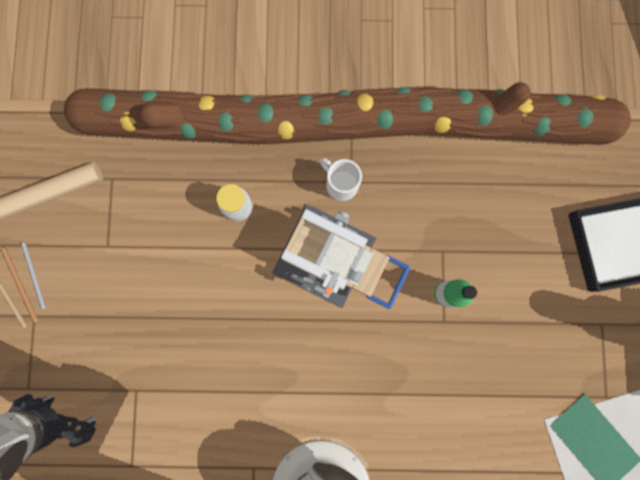

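View pics/side0.png

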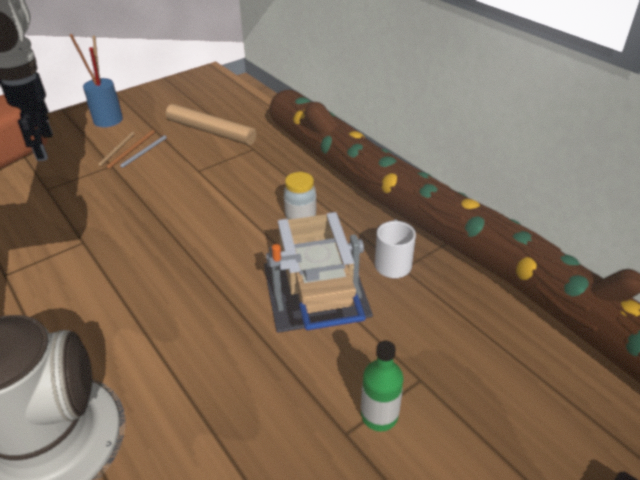

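The top view shows the stand at about (325,255), with the handle bar at about (398,288) pointing to image right (world −y). The orange knob is at (329,290) on the robot side. The mug is at (343,180), the jar at (234,202) and the bottle at (458,293). The side view shows the knob at (277,254) and the handle bar at (333,322).

```bash
cat > h.py <<'E'
import cv2,numpy as np
from workcell import ctrl,optics
def cal(n):
    c=optics.calibration(n);K=np.array([[c['fx'],0,c['cx']],[0,c['fy'],c['cy']],[0,0,1]]);R=cv2.Rodrigues(c['rvec'])[0];return K,R,c['tvec']
def plane(n,uv,z):
    K,R,t=cal(n);o=-R.T@t;d=R.T@np.linalg.inv(K)@np.array([*uv,1.]);return o+d*(z-o[2])/d[2]
def tri(a,b):
    P=[];
    for n in("top","side"):
        K,R,t=cal(n);P.append(K@np.c_[R,t])
    X=cv2.triangulatePoints(P[0],P[1],np.array(a,float),np.array(b,float))[:,0];return X[:3]/X[3]
def pts(n,p,d,m):
    K,R,t=cal(n);v,u=np.nonzero(m&(d>0));z=d[v,u];c=(np.linalg.inv(K)@np.c_[u,v,np.ones(len(u))].T)*z;return (R.T@(c-t[:,None])).T
def masks(p):
    h,s,v=cv2.split(cv2.cvtColor(p,cv2.COLOR_RGB2HSV))
    return dict(blue=(h>105)&(h<125)&(s>150)&(v>60),orange=(h>3)&(h<14)&(s>190)&(v>150))
E
python3 - <<'E'
from h import *
for n in("top","side"):
    f=np.load(n+"0.npz");p,d=f['p'],f['d'];M=masks(p)
    for k,m in M.items():
        num,l,st,ce=cv2.connectedComponentsWithStats(m.astype(np.uint8))
        for i in range(1,num):
            if st[i,4]>12:
                X=pts(n,p,d,l==i)
                print(n,k,st[i],ce[i].round(1),np.median(X,0).round(3),X.min(0).round(3),X.max(0).round(3))
                if k=='blue': print(cv2.minAreaRect(np.argwhere(l==i)[:,::-1].astype(np.float32)), cv2.approxPolyDP(cv2.convexHull(np.argwhere(l==i)[:,::-1].astype(np.int32)),4,True).reshape(-1,2).tolist())
f=np.load("top0.npz")
for u,v in[(343,180),(234,202),(458,293),(470,292)]:
    print(u,v,pts("top",f['p'],f['d'],np.eye(1)[0][0]*np.fromfunction(lambda y,x:(abs(x-u)<2)&(abs(y-v)<2),(480,640))>0).mean(0).round(3))
E
python3 - <<'E'
import cv2
a=cv2.imread('pics/top0.png')[170:330,210:490];b=cv2.imread('pics/side0.png')[200:340,240:400]
a=cv2.resize(a,(800,457),interpolation=cv2.INTER_CUBIC);cv2.imwrite('pics/topc.png',a)
E
```

```text
top blue [391 259  17  10  22] [399.  263.5] [ 0.542 -0.174  0.116] [ 0.533 -0.191  0.112] [ 0.553 -0.154  0.121]
((398.8892822265625, 263.7076110839844), (18.352941513061523, 1.8235294818878174), 28.07248878479004) [[407, 268], [391, 259]]
top blue [392 288   6  12  14] [394.5 293.5] [ 0.474 -0.162  0.114] [ 0.461 -0.167  0.111] [ 0.486 -0.156  0.119]
((394.5000305175781, 293.5), (0.9138116240501404, 12.082619667053223), 23.96249008178711) [[397, 288], [392, 299]]
top blue [382 301  10   6  15] [387.5 303.7] [ 0.45  -0.147  0.116] [ 0.445 -0.154  0.113] [ 0.457 -0.133  0.118]
((386.76214599609375, 303.85980224609375), (4.748556137084961, 9.055386543273926), 83.6598129272461) [[391, 301], [389, 306], [382, 302]]
side blue [353 317  10   3  17] [357.5 318.3] [ 0.525 -0.191  0.114] [ 0.518 -0.196  0.111] [ 0.533 -0.187  0.116]
((357.5, 318.0), (2.0, 9.0), 90.0) [[362, 317], [353, 319]]
side blue [306 319  46   9 101] [328.1 323. ] [ 0.476 -0.166  0.114] [ 0.442 -0.186  0.11 ] [ 0.515 -0.149  0.117]
((328.64190673828125, 322.898681640625), (2.911301612854004, 45.385108947753906), 81.02737426757812) [[351, 319], [306, 325]]
side orange [274 245   5  13  28] [276.1 250.5] [ 0.475 -0.014  0.181] [ 0.472 -0.017  0.162] [ 0.48  -0.004  0.185]
343 180 [ 0.768 -0.049  0.004]
234 202 [0.684 0.215 0.11 ]
458 293 [ 0.476 -0.297  0.149]
470 292 [ 0.478 -0.311  0.189]
```

View pics/topc.png

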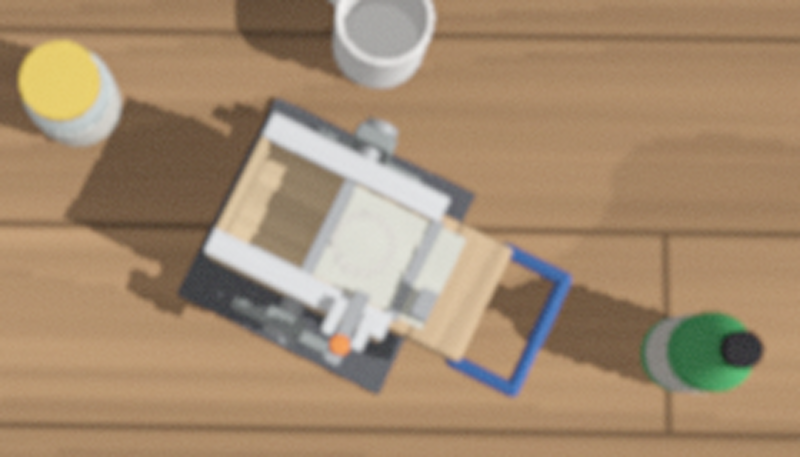

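The crop shows the whole base plate, with corners at about (275,97), (473,195), (380,392) and (180,297) in crop pixels. The bar's outer corners are at (570,275) and (514,394), and the knob top is at (340,344). Next I work out the stand pose from these points and cross-check it against the side view.

Run:
```python
from h import *
f=lambda x,y:(210+x/(800/280),170+y/(457/160))
C=[plane("top",f(*c),.008) for c in[(275,97),(473,195),(380,392),(180,297)]]
C=np.array(C);print(C.round(4)); print("sides",np.linalg.norm(np.diff(C[[0,1,2,3,0]],axis=0),axis=1).round(3))
o=C.mean(0);xd=(C[0]+C[3]-C[1]-C[2]);yaw=np.arctan2(xd[1],xd[0]);yd=C[2]+C[3]-C[0]-C[1];yaw2=np.arctan2(yd[1],yd[0])-np.pi/2
print("origin",o.round(4),np.degrees([yaw,yaw2]))
H=np.array([plane("top",f(*c),.11) for c in[(570,275),(514,394)]]);print("bar",H.round(4),np.linalg.norm(H[0]-H[1]))
# triangulation: bar corner pixels top vs side; knob
print("bar robot end tri",tri(f(514,392),(304,326)),"far",tri(f(568,277),(366,317)))
print("knob tri",tri(f(340,340),(276.5,246.5)), plane("top",f(340,344),.184))
from scipy.optimize import brentq
for w in (yaw,):
    X=np.array([np.cos(w),np.sin(w)]);Y=np.array([-X[1],X[0]])
    for n,q in(("bar",H.mean(0)),("knob",plane("top",f(340,344),.184))):
        r=q[:2]-o[:2];print(n,"in stand",(r@X).round(4),(r@Y).round(4))
```

```text
[[ 0.7027  0.0458  0.008 ]
 [ 0.616  -0.1322  0.008 ]
 [ 0.4405 -0.0503  0.008 ]
 [ 0.5214  0.1271  0.008 ]]
sides [0.198 0.194 0.195 0.199]
origin [ 0.5701 -0.0024  0.008 ] [64.76335717 65.42351803]
bar [[ 0.5374 -0.1977  0.11  ]
 [ 0.4409 -0.1517  0.11  ]] 0.1069503911390631
bar robot end tri [ 0.43998984 -0.14929056  0.11601844] far [ 0.53794222 -0.19704765  0.11302447]
knob tri [ 0.47938112 -0.00873028  0.18273138] [ 0.4768187  -0.00898625  0.184     ]
bar in stand -0.1904 -0.0002
knob in stand -0.0457 0.0816
```

Stand origin is (0.570, −0.002) and yaw about 65°. Sides of 0.194–0.199 m, bar height about 0.114 and knob top at 0.183 all agree with the text. The tool axes already match the stand's: tool x = stand y, tool y = stand x, tool z = down. Carrier slide is about 0.06.

Next move: above the handle bar.

```bash
python3 -m pendant '[{"twist":[0,0,0],"dp":[0,0,-5],"grip":4.5},{"twist":[0,0,0],"dp":[0,0,-9],"grip":4.5},{"twist":[0,0,0],"dp":[-51.8,-49.6,-9],"grip":4.5},{"twist":[0,0,0],"dp":[-51.8,-49.6,-9],"grip":4.5},{"twist":[0,0,0],"dp":[-51.8,-49.6,-9],"grip":4.5},{"twist":[0,0,0],"dp":[-51.8,-49.6,-9],"grip":4.5},{"twist":[0,0,0],"dp":[-51.8,-49.6,-9],"grip":4.5},{"twist":[0,0,0],"dp":[-51.8,-49.6,-9],"grip":4.5},{"twist":[0,0,0],"dp":[-51.8,-49.6,-9],"grip":4.5},{"twist":[0,0,0],"dp":[-51.8,-49.6,-9],"grip":4.5},{"twist":[0,0,0],"dp":[-51.8,-49.6,-9],"grip":4.5},{"twist":[0,0,0],"dp":[-51.8,-49.6,-9],"grip":4.5},{"twist":[0,0,0],"dp":[-51.8,-49.6,-9],"grip":4.5},{"twist":[0,0,0],"dp":[-51.8,-49.6,-9],"grip":4.5},{"twist":[0,0,0],"dp":[-51.8,-49.6,-9],"grip":4.5},{"twist":[0,0,0],"dp":[-51.8,-49.6,-9],"grip":4.5},{"twist":[0,0,0],"dp":[-51.8,-49.6,-9],"grip":4.5},{"twist":[0,0,0],"dp":[-51.8,-49.6,-9],"grip":4.5},{"twist":[0,0,0],"dp":[-51.8,-49.6,-9],"grip":4.5},{"twist":[0,0,0],"dp":[-51.8,-49.6,-9],"grip":4.5}]'
cat > st.py <<'E'
from h import *
import sys
s=ctrl.sense();w=np.radians(65.1);X=np.array([np.cos(w),np.sin(w),0]);Y=np.array([-X[1],X[0],0]);o=np.array([.5701,-.0024,0])
B=np.c_[X,Y,[0,0,1]]
print("t",round(s['t'],2),"stand",((s['tool_pos']-o)@B).round(4),"F",(s['ft_force']@B).round(1),"open",round(s['opening'],4),"grasp",round(s['grasp_force'],1),"rot",(B.T@s['tcp_rot']).round(3).tolist())
E
python3 st.py
```

```text
t: 2.1
tool_pos: [0.4925, -0.1676, 0.3015]
tcp_rot: [[-0.908, 0.419, 0.0], [0.419, 0.908, 0.0], [-0.0, 0.0, -1.0]]
ft_force: [-1.1, 0.5, 0.0]
opening: 0.0449
grasp_force: 0.0
t 2.1 stand [-0.1825  0.0009  0.3015] F [-0.   1.2  0. ] open 0.0449 grasp 0.0 rot [[-0.002, 1.0, 0.0], [1.0, 0.002, -0.0], [-0.0, 0.0, -1.0]]
```

```bash
python3 -m pendant '[{"twist":[0,0,0],"dp":[0,0,5],"grip":4.5},{"twist":[0,0,0],"dp":[0,0,10],"grip":4.5},{"twist":[0,0,0],"dp":[0,0,13],"grip":4.5},{"twist":[0,0,0],"dp":[0,0,15],"grip":4.5},{"twist":[0,0,0],"dp":[0,0,17],"grip":4.5},{"twist":[0,0,0],"dp":[0,0,19.1],"grip":4.5},{"twist":[0,0,0],"dp":[0,0,19.1],"grip":4.5}]'
python3 - <<'E'
from h import *
a,_=optics.camera("top");b,_=optics.camera("side")
cv2.imwrite("pics/g1.png",np.hstack([cv2.resize(a[170:330,300:460],(400,400)),cv2.resize(b[200:360,240:400],(400,400))])[:,:,::-1])
E
python3 st.py
```

```text
t: 2.8
tool_pos: [0.4913, -0.167, 0.1081]
tcp_rot: [[-0.908, 0.419, -0.003], [0.419, 0.908, 0.001], [0.003, -0.0, -1.0]]
ft_force: [-0.8, -0.1, -0.4]
opening: 0.0449
grasp_force: 0.0
t 2.9 stand [-0.1826  0.0006  0.1111] F [-0.1  0.4  0.6] open 0.0448 grasp 0.0 rot [[-0.002, 1.0, 0.0], [1.0, 0.002, -0.0], [-0.0, 0.0, -1.0]]
```

View pics/g1.png

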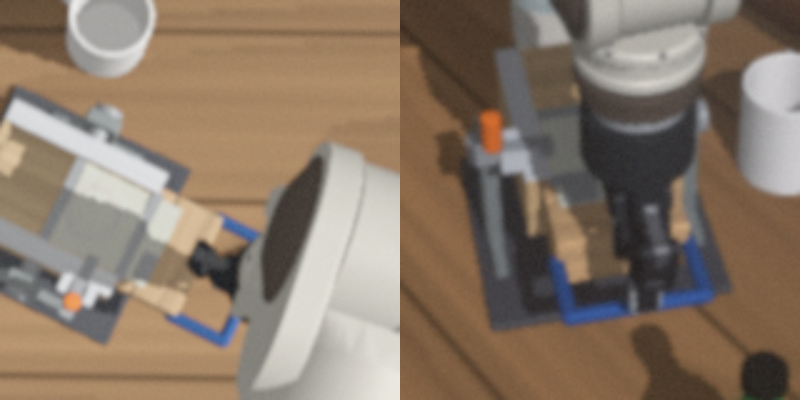

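The right half shows the fingers straddling the bar near its middle, at about (648,290), with the orange knob clear at (490,130). Now I close.

```bash
python3 -m pendant '[{"twist":[0,0,0],"dp":[0,0,0],"grip":0},{"twist":[0,0,0],"dp":[0,0,0],"grip":0},{"twist":[0,0,0],"dp":[0,0,0],"grip":0},{"twist":[0,0,0],"dp":[0,0,0],"grip":0},{"twist":[0,0,0],"dp":[0,0,0],"grip":0},{"twist":[0,0,0],"dp":[0,0,0],"grip":0},{"twist":[0,0,0],"dp":[0,0,0],"grip":0},{"twist":[0,0,0],"dp":[0,0,0],"grip":0}]'; python3 st.py
```

```text
t: 3.7
tool_pos: [0.4927, -0.1687, 0.1101]
tcp_rot: [[-0.907, 0.42, -0.0], [0.42, 0.907, 0.0], [0.0, 0.0, -1.0]]
ft_force: [-0.6, -0.4, 0.2]
opening: 0.0002
grasp_force: 0.0
t 3.7 stand [-0.1835  0.0002  0.1101] F [-0.6  0.4  0.2] open 0.0002 grasp 0.0 rot [[-0.001, 1.0, 0.0], [1.0, 0.001, 0.0], [0.0, 0.0, -1.0]]
```

The fingers closed on nothing, so I look again.

Run:
```python
from h import *
a,da=optics.camera("top");b,db=optics.camera("side")
cv2.imwrite("pics/g2.png",np.hstack([cv2.resize(a[220:320,340:440],(400,400)),cv2.resize(b[240:340,280:380],(400,400))])[:,:,::-1])
w=np.radians(65.1);X=np.array([np.cos(w),np.sin(w),0]);Y=np.array([-X[1],X[0],0]);B=np.c_[X,Y,[0,0,1]]
for n,p,d in(("top",a,da),("side",b,db)):
    m=masks(p)['blue'];num,l,st,ce=cv2.connectedComponentsWithStats(m.astype(np.uint8))
    for i in range(1,num):
        if st[i,4]>8:
            P=(pts(n,p,d,l==i)-[.5701,-.0024,0])@B;print(n,st[i],np.median(P,0).round(3),P.min(0).round(3),P.max(0).round(3))
```

```text
top [391 259  10   6  15] [-0.158 -0.048  0.117] [-0.168 -0.05   0.112] [-0.145 -0.046  0.12 ]
top [371 297  23  10  38] [-0.169  0.051  0.115] [-0.186  0.029  0.11 ] [-0.141  0.053  0.121]
side [303 314   6   9  18] [-0.17   0.052  0.115] [-0.179  0.048  0.114] [-0.159  0.054  0.116]
side [306 316  58  12 206] [-0.189  0.002  0.114] [-0.194 -0.049  0.109] [-0.182  0.054  0.119]
```

View pics/g2.png

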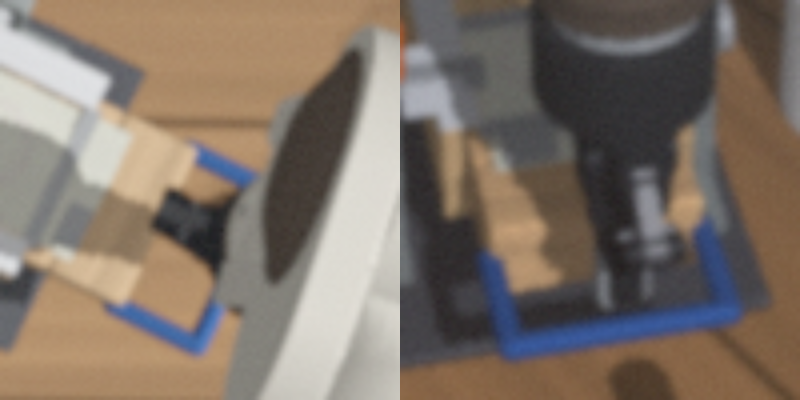

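Both views show the closed fingers inside the loop, with the bar in front of them. I check by projecting where the fingertips should appear.

Run:
```python
from h import *
s=ctrl.sense()
for dz in(0,.019):
    P=s['tool_pos']+s['tcp_rot']@[0,0,dz]
    for n in("top","side"):
        K,R,t=cal(n);q=K@(R@P+t);print(dz,n,(q[:2]/q[2]).round(1))
b,d=optics.camera("side");
w=np.radians(65.1);X=np.array([np.cos(w),np.sin(w),0]);Y=np.array([-X[1],X[0],0]);B=np.c_[X,Y,[0,0,1]]
for x in(331,336,341):
  for y in range(290,330,3):
    m=np.zeros((480,640),bool);m[y,x]=1;P=(pts("side",b,d,m)-[.5701,-.0024,0])@B;print(x,y,b[y,x],P.round(3).tolist())
```

```text
0 top [397.2 285.4]
0 side [335.4 320.6]
0.019 top [395.8 285.7]
0.019 side [335.3 327.5]
331 290 [45 37 40] [[-0.192, 0.01, 0.201]]
331 293 [43 42 44] [[-0.197, 0.012, 0.199]]
331 296 [46 44 46] [[-0.199, 0.012, 0.193]]
331 299 [33 30 29] [[-0.199, 0.012, 0.186]]
331 302 [39 33 32] [[-0.198, 0.012, 0.178]]
331 305 [55 54 54] [[-0.207, 0.014, 0.18]]
331 308 [ 96  98 101] [[-0.189, 0.01, 0.152]]
331 311 [106 109 113] [[-0.19, 0.01, 0.145]]
331 314 [107 110 116] [[-0.19, 0.01, 0.138]]
331 317 [73 74 77] [[-0.088, -0.014, 0.01]]
331 320 [ 50  70 115] [[-0.182, 0.008, 0.112]]
331 323 [ 58  90 156] [[-0.19, 0.01, 0.113]]
331 326 [102  87 101] [[-0.19, 0.01, 0.105]]
331 329 [138 105  73] [[-0.114, -0.008, 0.003]]
336 290 [45 42 40] [[-0.22, 0.009, 0.229]]
336 293 [38 34 35] [[-0.2, 0.003, 0.2]]
336 296 [50 47 50] [[-0.188, 0.0, 0.179]]
336 299 [ 93  94 100] [[-0.229, 0.011, 0.217]]
336 302 [52 49 52] [[-0.239, 0.013, 0.221]]
336 305 [43 43 43] [[-0.242, 0.014, 0.218]]
336 308 [43 41 43] [[-0.229, 0.01, 0.196]]
336 311 [49 45 47] [[-0.196, 0.002, 0.151]]
336 314 [47 47 48] [[-0.196, 0.002, 
[... 190 characters left out ...]
03]]
336 329 [119  90  66] [[-0.112, -0.019, -0.001]]
341 290 [143 143 151] [[-0.226, 0.002, 0.233]]
341 293 [144 144 150] [[-0.227, 0.002, 0.228]]
341 296 [135 136 144] [[-0.231, 0.003, 0.225]]
341 299 [106 106 114] [[-0.235, 0.004, 0.223]]
341 302 [ 96  95 100] [[-0.242, 0.006, 0.223]]
341 305 [66 65 68] [[-0.245, 0.006, 0.219]]
341 308 [86 87 90] [[-0.195, -0.007, 0.155]]
341 311 [90 91 95] [[-0.195, -0.007, 0.147]]
341 314 [77 77 80] [[-0.189, -0.009, 0.131]]
341 317 [51 56 75] [[-0.093, -0.034, 0.009]]
341 320 [ 55  83 147] [[-0.187, -0.009, 0.113]]
341 323 [ 64  82 133] [[-0.193, -0.008, 0.112]]
341 326 [132 101  73] [[-0.108, -0.03, -0.0]]
341 329 [116  87  63] [[-0.116, -0.028, 0.0]]
```

The fingers' lower ends are seen at z≈0.133, but the reported TCP of 0.110 implies tips at 0.091. I check this offset against the start image, where the TCP was reported at 0.2105.

Run:
```python
from h import *
# start image: gripper points near TCP xy
for n in("side","top"):
    f=np.load(n+"0.npz");P=pts(n,f['p'],f['d'],np.ones((480,640),bool))
    r=np.hypot(P[:,0]-.231,P[:,1]-.499);q=P[(r<.08)&(P[:,2]>.03)];print(n,"start lowest z",np.sort(q[:,2])[[0,5,10,20,40]].round(3),len(q))
    p,d=optics.camera(n);P=pts(n,p,d,np.ones((480,640),bool));T=ctrl.sense()['tool_pos'];r=np.hypot(P[:,0]-T[0],P[:,1]-T[1]);q=P[(r<.025)&(P[:,2]>.122)];print(n,"now lowest",np.sort(q[:,2])[[0,5,10,20,40]].round(3))
```

```text
side start lowest z [0.243 0.244 0.245 0.246 0.249] 4946
side now lowest [0.13  0.134 0.136 0.139 0.143]
top start lowest z [0.243 0.246 0.248 0.25  0.255] 4257
top now lowest [0.599 0.6   0.6   0.601 0.601]
```

The offset is the same at the start (tips seen at 0.243, expected about 0.205), so the real gripper sits about 40 mm higher than reported. I correct with the measured offset: open, shift to the bar's centre at X≈−0.188, and go down 40 mm.

```bash
python3 -m pendant '[{"twist":[0,0,0],"dp":[0,0,-1],"grip":4.5},{"twist":[0,0,0],"dp":[0,-0.4,-1],"grip":4.5},{"twist":[0,0,0],"dp":[0,-0.4,-1],"grip":4.5},{"twist":[0,0,0],"dp":[0,-0.4,-1],"grip":4.5},{"twist":[0,0,0],"dp":[0,-0.4,-1],"grip":4.5},{"twist":[0,0,0],"dp":[0,-0.4,0],"grip":4.5},{"twist":[0,0,0],"dp":[0,-0.4,1],"grip":4.5},{"twist":[0,0,0],"dp":[0,-0.4,2],"grip":4.5},{"twist":[0,0,0],"dp":[0,-0.4,3],"grip":4.5},{"twist":[0,0,0],"dp":[0,-0.4,4],"grip":4.5},{"twist":[0,0,0],"dp":[0,-0.4,4],"grip":4.5}]'; python3 st.py;  python3 -m pendant '[{"twist":[0,0,0],"dp":[0,0,0],"grip":0},{"twist":[0,0,0],"dp":[0,0,0],"grip":0},{"twist":[0,0,0],"dp":[0,0,0],"grip":0},{"twist":[0,0,0],"dp":[0,0,0],"grip":0},{"twist":[0,0,0],"dp":[0,0,0],"grip":0},{"twist":[0,0,0],"dp":[0,0,0],"grip":0}]'; python3 st.py
```

```text
t: 5.05
tool_pos: [0.4901, -0.172, 0.0683]
tcp_rot: [[-0.907, 0.42, -0.002], [0.42, 0.907, 0.001], [0.003, -0.0, -1.0]]
ft_force: [-0.5, 0.2, 1.2]
opening: 0.045
grasp_force: 0.0
t 5.05 stand [-0.1875  0.0011  0.0683] F [-0.   0.6  1.2] open 0.045 grasp 0.0 rot [[-0.001, 1.0, -0.0], [1.0, 0.001, 0.003], [0.003, -0.0, -1.0]]
t: 5.65
tool_pos: [0.4914, -0.1724, 0.0708]
tcp_rot: [[-0.907, 0.42, 0.001], [0.42, 0.907, -0.0], [-0.001, 0.0, -1.0]]
ft_force: [-1.6, 0.9, 5.4]
opening: 0.0099
grasp_force: 58.8
t 5.65 stand [-0.1874 -0.0002  0.0708] F [0.1 1.8 5.4] open 0.0099 grasp 58.8 rot [[-0.001, 1.0, 0.0], [1.0, 0.001, -0.001], [-0.001, 0.0, -1.0]]
```

Gripped, with 59 N of grasp force. The handle at X=−0.1874 gives slide≈0.062. I push home.

```bash
python3 -m pendant '[{"twist":[0,0,0],"dp":[0,0.6,0],"grip":0},{"twist":[0,0,0],"dp":[0,1.4,0],"grip":0},{"twist":[0,0,0],"dp":[0,2.4,0],"grip":0},{"twist":[0,0,0],"dp":[0,3.4,0],"grip":0},{"twist":[0,0,0],"dp":[0,4.4,0],"grip":0},{"twist":[0,0,0],"dp":[0,5.2,0],"grip":0},{"twist":[0,0,0],"dp":[0,5.7,0],"grip":0},{"twist":[0,0,0],"dp":[0,6.0,0],"grip":0},{"twist":[0,0,0],"dp":[0,6.0,0],"grip":0}]'; python3 st.py;  python3 -m pendant '[{"twist":[0,0,0],"dp":[0,0.2,0],"grip":0},{"twist":[0,0,0],"dp":[0,0.4,0],"grip":0},{"twist":[0,0,0],"dp":[0,0.4,0],"grip":0}]'; python3 st.py
```

```text
t: 6.55
tool_pos: [0.5177, -0.1176, 0.0708]
tcp_rot: [[-0.908, 0.42, 0.003], [0.42, 0.908, -0.0], [-0.003, 0.001, -1.0]]
ft_force: [5.6, -1.7, 4.4]
opening: 0.0099
grasp_force: 58.9
t 6.55 stand [-0.1266 -0.001   0.0708] F [ 0.8 -5.7  4.4] open 0.0099 grasp 58.9 rot [[-0.001, 1.0, 0.001], [1.0, 0.001, -0.003], [-0.003, 0.001, -1.0]]
t: 6.85
tool_pos: [0.519, -0.115, 0.0708]
tcp_rot: [[-0.907, 0.421, 0.002], [0.421, 0.907, -0.002], [-0.003, -0.001, -1.0]]
ft_force: [3.4, -6.5, 4.9]
opening: 0.0101
grasp_force: 59.1
t 6.85 stand [-0.1236 -0.001   0.0708] F [-4.5 -5.8  4.9] open 0.0101 grasp 59.1 rot [[-0.0, 1.0, -0.001], [1.0, 0.0, -0.003], [-0.003, -0.001, -1.0]]
```

```bash
python3 -m pendant '[{"twist":[0,0,0],"dp":[0,0.2,0],"grip":0},{"twist":[0,0,0],"dp":[0,0.3,0],"grip":0},{"twist":[0,0,0],"dp":[0,0.3,0],"grip":0}]'; python3 st.py
```

```text
t: 7.15
tool_pos: [0.519, -0.115, 0.0708]
tcp_rot: [[-0.906, 0.423, -0.0], [0.423, 0.906, -0.008], [-0.003, -0.007, -1.0]]
ft_force: [-2.7, -20.9, 7.2]
opening: 0.0102
grasp_force: 59.5
t 7.15 stand [-0.1236 -0.001   0.0708] F [-20.1  -6.3   7.2] open 0.0102 grasp 59.5 rot [[0.002, 1.0, -0.007], [1.0, -0.002, -0.003], [-0.003, -0.007, -1.0]]
```

Home: the handle stops firmly at X=−0.1236 with 20 N. I release, go up, and move to the +y side of the knob with the fingers closed.

```bash
python3 -m pendant '[{"twist":[0,0,0],"dp":[0,-0.2,0],"grip":0},{"twist":[0,0,0],"dp":[0,-0.3,0],"grip":0},{"twist":[0,0,0],"dp":[0,-0.3,0],"grip":4},{"twist":[0,0,0],"dp":[0,-0.3,0],"grip":4},{"twist":[0,0,0],"dp":[0,-0.3,0],"grip":4},{"twist":[0,0,0],"dp":[0,-0.3,0],"grip":4},{"twist":[0,0,0],"dp":[0,-0.3,0],"grip":4},{"twist":[0,0,0],"dp":[0,-0.3,-1],"grip":4},{"twist":[0,0,0],"dp":[0,-0.3,-3],"grip":4},{"twist":[0,0,0],"dp":[0,-0.3,-8],"grip":4},{"twist":[0,0,0],"dp":[0,-0.3,-13],"grip":4},{"twist":[0,0,0],"dp":[0,-0.3,-13],"grip":4},{"twist":[0,0,0],"dp":[4,2,-13],"grip":0},{"twist":[0,0,0],"dp":[8,4,-13],"grip":0},{"twist":[0,0,0],"dp":[12,6,-13],"grip":0},{"twist":[0,0,0],"dp":[13.8,7.5,-13],"grip":0},{"twist":[0,0,0],"dp":[13.8,7.5,-13],"grip":0},{"twist":[0,0,0],"dp":[13.8,7.5,-13],"grip":0}]'; python3 st.py
python3 - <<'E'
from h import *
b,db=optics.camera("side");a,da=optics.camera("top")
cv2.imwrite("pics/k1.png",np.hstack([cv2.resize(a[210:330,270:430],(400,300)),cv2.resize(b[200:340,240:400],(400,300))])[:,:,::-1])
w=np.radians(65.1);X=np.array([np.cos(w),np.sin(w),0]);Y=np.array([-X[1],X[0],0]);B=np.c_[X,Y,[0,0,1]]
for n,p,d in(("top",a,da),("side",b,db)):
  for k,m in masks(p).items():
    P=(pts(n,p,d,m)-[.5701,-.0024,0])@B
    if len(P)>5: print(n,k,len(P),np.median(P,0).round(3),P.min(0).round(3),P.max(0).round(3))
E
```

```text
t: 8.95
tool_pos: [0.4256, 0.0147, 0.2008]
tcp_rot: [[-0.908, 0.419, 0.001], [0.419, 0.908, -0.0], [-0.001, 0.0, -1.0]]
ft_force: [-0.1, 0.4, 1.3]
opening: -0.0001
grasp_force: 0.0
t 8.95 stand [-0.0453  0.1383  0.2008] F [0.3 0.3 1.3] open -0.0001 grasp 0.0 rot [[-0.002, 1.0, 0.0], [1.0, 0.002, -0.001], [-0.001, 0.0, -1.0]]
top blue 58 [-0.122 -0.033  0.115] [-0.124 -0.051  0.11 ] [-0.081  0.033  0.121]
side blue 135 [-0.127  0.008  0.114] [-0.13  -0.048  0.108] [-0.121  0.053  0.118]
side orange 25 [-0.05   0.082  0.174] [-0.053  0.078  0.158] [-0.045  0.086  0.186]
```

View pics/k1.png

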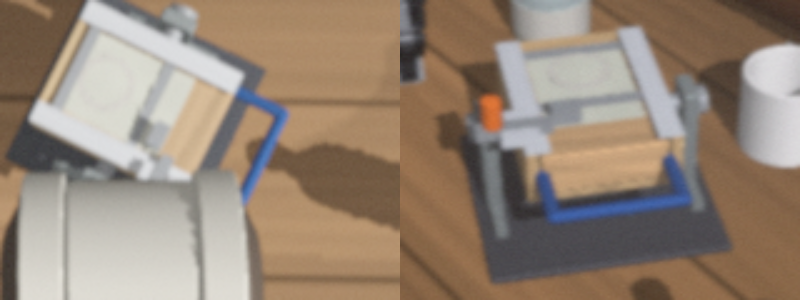

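The carrier sits fully in the cradle (right half). The knob at (490,113) is still drawn, Y≈0.082, and the arm is clear of it. I go down and push towards −y.

```bash
python3 -m pendant '[{"twist":[0,0,0],"dp":[0,0,2],"grip":0},{"twist":[0,0,0],"dp":[0,0,4],"grip":0},{"twist":[0,0,0],"dp":[0,0,5.9],"grip":0},{"twist":[0,0,0],"dp":[-1,0,5.9],"grip":0},{"twist":[0,0,0],"dp":[-2,0,5.9],"grip":0},{"twist":[0,0,0],"dp":[-3,0,5.9],"grip":0},{"twist":[0,0,0],"dp":[-3.8,0,5.9],"grip":0},{"twist":[0,0,0],"dp":[-4.4,0,5.9],"grip":0},{"twist":[0,0,0],"dp":[-5,0,5.9],"grip":0},{"twist":[0,0,0],"dp":[-5.5,0,5.9],"grip":0},{"twist":[0,0,0],"dp":[-5.9,0,5.9],"grip":0},{"twist":[0,0,0],"dp":[-6.1,0,5.9],"grip":0},{"twist":[0,0,0],"dp":[-6.1,0,5.9],"grip":0}]'; python3 st.py;  python3 -m pendant '[{"twist":[0,0,0],"dp":[-0.2,0,0],"grip":0},{"twist":[0,0,0],"dp":[-0.3,0,0],"grip":0},{"twist":[0,0,0],"dp":[-0.3,0,0],"grip":0}]'; python3 st.py
```

```text
t: 10.35
tool_pos: [0.4811, -0.0112, 0.1411]
tcp_rot: [[-0.907, 0.42, 0.0], [0.42, 0.907, -0.0], [-0.0, 0.0, -1.0]]
ft_force: [0.5, 0.0, -0.0]
opening: 0.0
grasp_force: 0.0
t 10.35 stand [-0.0455  0.077   0.1411] F [ 0.2 -0.4 -0. ] open 0.0 grasp 0.0 rot [[-0.001, 1.0, 0.0], [1.0, 0.001, -0.0], [-0.0, 0.0, -1.0]]
t: 10.65
tool_pos: [0.4836, -0.0124, 0.1412]
tcp_rot: [[-0.907, 0.42, -0.0], [0.42, 0.907, -0.0], [-0.0, -0.0, -1.0]]
ft_force: [-0.2, 0.9, 0.3]
opening: 0.0001
grasp_force: 0.3
t 10.65 stand [-0.0455  0.0743  0.1412] F [0.7 0.5 0.3] open 0.0001 grasp 0.3 rot [[-0.001, 1.0, -0.0], [1.0, 0.001, -0.0], [-0.0, -0.0, -1.0]]
```

```bash
cat > kn.py <<'E'
from h import *
w=np.radians(65.1);X=np.array([np.cos(w),np.sin(w),0]);Y=np.array([-X[1],X[0],0]);B=np.c_[X,Y,[0,0,1]]
for n in("side","top"):
  p,d=optics.camera(n)
  for k,m in masks(p).items():
    P=(pts(n,p,d,m)-[.5701,-.0024,0])@B
    if len(P)>5: print(n,k,len(P),np.median(P,0).round(3),P.min(0).round(3),P.max(0).round(3))
  if n=="side": cv2.imwrite("pics/k2.png",cv2.resize(p[200:340,240:400],(640,560))[:,:,::-1])
E
python3 kn.py
```

```text
side blue 147 [-0.127  0.006  0.114] [-0.131 -0.05   0.108] [-0.122  0.054  0.118]
side orange 10 [-0.052  0.056  0.176] [-0.055  0.054  0.16 ] [-0.049  0.058  0.184]
```

View pics/k2.png

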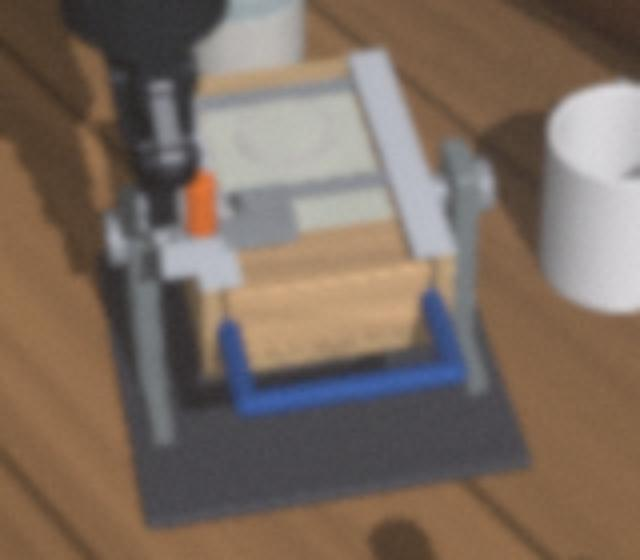

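The knob at (201,205) has moved to Y≈0.056 and the bolt bar reaches past the lug. I press a little more to feel the end stop.

```bash
python3 -m pendant '[{"twist":[0,0,0],"dp":[-0.2,0,0],"grip":0},{"twist":[0,0,0],"dp":[-0.4,0,0],"grip":0},{"twist":[0,0,0],"dp":[-0.4,0,0],"grip":0}]'; python3 st.py
```

```text
t: 11.05
tool_pos: [0.4842, -0.0128, 0.1412]
tcp_rot: [[-0.908, 0.42, -0.006], [0.42, 0.908, 0.003], [0.007, 0.0, -1.0]]
ft_force: [-18.8, 8.3, 9.4]
opening: 0.0001
grasp_force: 10.1
t 11.05 stand [-0.0456  0.0735  0.1412] F [-0.3 20.5  9.4] open 0.0001 grasp 10.1 rot [[-0.002, 1.0, 0.0], [1.0, 0.002, 0.007], [0.007, 0.0, -1.0]]
```

The bolt is at its end stop (20 N, no further travel). I back off, go up and return to the handle.

```bash
python3 -m pendant '[{"twist":[0,0,0],"dp":[1,0,0],"grip":0},{"twist":[0,0,0],"dp":[2,0,0],"grip":0},{"twist":[0,0,0],"dp":[2,0,-3],"grip":0},{"twist":[0,0,0],"dp":[2,0,-7],"grip":4},{"twist":[0,0,0],"dp":[2,0,-7],"grip":4},{"twist":[0,0,0],"dp":[-2,-4,-7],"grip":4},{"twist":[0,0,0],"dp":[-5,-7,-7],"grip":4},{"twist":[0,0,0],"dp":[-7.1,-7.8,-7],"grip":4},{"twist":[0,0,0],"dp":[-7.1,-7.8,-7],"grip":4},{"twist":[0,0,0],"dp":[-7.1,-7.8,-3],"grip":4},{"twist":[0,0,0],"dp":[-7.1,-7.8,1],"grip":4},{"twist":[0,0,0],"dp":[-7.1,-7.8,4],"grip":4},{"twist":[0,0,0],"dp":[-7.1,-7.8,6],"grip":4},{"twist":[0,0,0],"dp":[-7.1,-7.8,7],"grip":4},{"twist":[0,0,0],"dp":[-7.1,-7.8,7],"grip":4}]'; python3 st.py; python3 -m pendant '[{"twist":[0,0,0],"dp":[0,0,0],"grip":0},{"twist":[0,0,0],"dp":[0,0,0],"grip":0},{"twist":[0,0,0],"dp":[0,0,0],"grip":0},{"twist":[0,0,0],"dp":[0,0,0],"grip":0},{"twist":[0,0,0],"dp":[0,0,0],"grip":0},{"twist":[0,0,0],"dp":[0,0,0],"grip":0}]'; python3 st.py
```

```text
t: 12.55
tool_pos: [0.518, -0.114, 0.0702]
tcp_rot: [[-0.908, 0.42, -0.002], [0.42, 0.908, 0.0], [0.002, -0.0, -1.0]]
ft_force: [-0.5, 0.3, 0.8]
opening: 0.0399
grasp_force: 0.0
t 12.55 stand [-0.1232  0.0003  0.0702] F [0.  0.6 0.8] open 0.0399 grasp 0.0 rot [[-0.001, 1.0, -0.0], [1.0, 0.001, 0.002], [0.002, -0.0, -1.0]]
t: 13.15
tool_pos: [0.5194, -0.1152, 0.0728]
tcp_rot: [[-0.907, 0.421, 0.002], [0.421, 0.907, -0.001], [-0.002, -0.0, -1.0]]
ft_force: [-3.4, -1.5, 6.9]
opening: 0.01
grasp_force: 58.7
t 13.15 stand [-0.1236 -0.0015  0.0728] F [-2.8  2.4  6.9] open 0.01 grasp 58.7 rot [[-0.0, 1.0, -0.0], [1.0, 0.0, -0.002], [-0.002, -0.0, -1.0]]
```

Gripped again. Now the tug outwards: about 4 mm of free play, then load up.

```bash
python3 -m pendant '[{"twist":[0,0,0],"dp":[0,-0.2,0],"grip":0},{"twist":[0,0,0],"dp":[0,-0.4,0],"grip":0},{"twist":[0,0,0],"dp":[0,-0.5,0],"grip":0},{"twist":[0,0,0],"dp":[0,-0.6,0],"grip":0}]'; python3 st.py
```

```text
t: 13.55
tool_pos: [0.5176, -0.1189, 0.0728]
tcp_rot: [[-0.908, 0.42, 0.004], [0.42, 0.908, 0.003], [-0.002, 0.004, -1.0]]
ft_force: [2.6, 11.2, 5.4]
opening: 0.0099
grasp_force: 58.9
t 13.55 stand [-0.1278 -0.0015  0.0728] F [11.3  2.4  5.4] open 0.0099 grasp 58.9 rot [[-0.001, 1.0, 0.004], [1.0, 0.001, -0.002], [-0.002, 0.004, -1.0]]
```

Stopped at 4.2 mm out with 11 N, so the bolt holds. I hold the load for over half a second, then ease off.

```bash
python3 -m pendant '[{"twist":[0,0,0],"dp":[0,0,0],"grip":0},{"twist":[0,0,0],"dp":[0,0,0],"grip":0},{"twist":[0,0,0],"dp":[0,0,0],"grip":0},{"twist":[0,0,0],"dp":[0,0,0],"grip":0},{"twist":[0,0,0],"dp":[0,0,0],"grip":0},{"twist":[0,0,0],"dp":[0,0,0],"grip":0}]'; python3 st.py; python3 -m pendant '[{"twist":[0,0,0],"dp":[0,0.2,0],"grip":0},{"twist":[0,0,0],"dp":[0,0.4,0],"grip":0},{"twist":[0,0,0],"dp":[0,0.4,0],"grip":0}]'; python3 st.py
```

```text
t: 14.15
tool_pos: [0.5176, -0.1189, 0.0728]
tcp_rot: [[-0.908, 0.42, 0.003], [0.42, 0.908, 0.002], [-0.002, 0.004, -1.0]]
ft_force: [2.1, 7.5, 5.8]
opening: 0.01
grasp_force: 58.9
t 14.15 stand [-0.1277 -0.0014  0.0728] F [7.7 1.3 5.8] open 0.01 grasp 58.9 rot [[-0.002, 1.0, 0.004], [1.0, 0.002, -0.002], [-0.002, 0.004, -1.0]]
t: 14.45
tool_pos: [0.5188, -0.1164, 0.0728]
tcp_rot: [[-0.907, 0.42, 0.002], [0.42, 0.907, -0.0], [-0.002, 0.001, -1.0]]
ft_force: [-1.6, 0.8, 6.3]
opening: 0.0098
grasp_force: 59.0
t 14.45 stand [-0.125  -0.0015  0.0728] F [0.1 1.8 6.3] open 0.0098 grasp 59.0 rot [[-0.001, 1.0, 0.001], [1.0, 0.001, -0.002], [-0.002, 0.001, -1.0]]
```

The load crept down to about 8 N. To be sure, I tug once more slightly firmer, at about 13 N.

```bash
python3 -m pendant '[{"twist":[0,0,0],"dp":[0,-0.3,0],"grip":0},{"twist":[0,0,0],"dp":[0,-0.5,0],"grip":0},{"twist":[0,0,0],"dp":[0,-0.55,0],"grip":0}]'; python3 -m pendant '[{"twist":[0,0,0],"dp":[0,0,0],"grip":0},{"twist":[0,0,0],"dp":[0,0,0],"grip":0},{"twist":[0,0,0],"dp":[0,0,0],"grip":0},{"twist":[0,0,0],"dp":[0,0,0],"grip":0},{"twist":[0,0,0],"dp":[0,0,0],"grip":0},{"twist":[0,0,0],"dp":[0,0,0],"grip":0}]'; python3 st.py; python3 -m pendant '[{"twist":[0,0,0],"dp":[0,0.3,0],"grip":0},{"twist":[0,0,0],"dp":[0,0.6,0],"grip":0},{"twist":[0,0,0],"dp":[0,0.6,0],"grip":0}]'; python3 st.py
```

```text
t: 14.75
tool_pos: [0.5176, -0.119, 0.0728]
tcp_rot: [[-0.908, 0.419, 0.005], [0.419, 0.908, 0.005], [-0.002, 0.007, -1.0]]
ft_force: [5.9, 16.8, 5.2]
opening: 0.0097
grasp_force: 59.3
t: 15.35
tool_pos: [0.5176, -0.119, 0.0728]
tcp_rot: [[-0.908, 0.419, 0.005], [0.419, 0.908, 0.005], [-0.002, 0.006, -1.0]]
ft_force: [4.3, 14.0, 4.8]
opening: 0.01
grasp_force: 59.2
t 15.35 stand [-0.1279 -0.0015  0.0728] F [14.5  2.   4.8] open 0.01 grasp 59.2 rot [[-0.003, 1.0, 0.006], [1.0, 0.003, -0.002], [-0.002, 0.006, -1.0]]
t: 15.65
tool_pos: [0.5192, -0.1157, 0.0728]
tcp_rot: [[-0.907, 0.42, 0.003], [0.42, 0.907, 0.0], [-0.002, 0.001, -1.0]]
ft_force: [-1.2, 2.1, 5.9]
opening: 0.0099
grasp_force: 59.4
t 15.65 stand [-0.1243 -0.0015  0.0728] F [1.4 2.  5.9] open 0.0099 grasp 59.4 rot [[-0.001, 1.0, 0.001], [1.0, 0.001, -0.002], [-0.002, 0.001, -1.0]]
```

The hold is proven: 14–17 N for over 0.6 s, moving no more than 4 mm out. Now the swing, with the tool kept vertical and the bar turning in the jaws. Arc radius 0.126 m, 5° per row (about 0.9 rad/s), first 30° only.

```bash
python3 -m pendant '[{"twist":[0,0,0],"dp":[0,0.05,-1.1],"grip":0},{"twist":[0,0,0],"dp":[0,0.2,-2.2],"grip":0},{"twist":[0,0,0],"dp":[0,0.43,-3.26],"grip":0},{"twist":[0,0,0],"dp":[0,0.76,-4.3],"grip":0},{"twist":[0,0,0],"dp":[0,1.18,-5.33],"grip":0},{"twist":[0,0,0],"dp":[0,1.7,-6.3],"grip":0}]'; python3 st.py
```

```text
t: 16.25
tool_pos: [0.5258, -0.1014, 0.1354]
tcp_rot: [[-0.907, 0.421, 0.001], [0.421, 0.907, -0.002], [-0.002, -0.001, -1.0]]
ft_force: [4.5, -6.5, -3.7]
opening: 0.0099
grasp_force: 58.3
t 16.25 stand [-0.1084 -0.0015  0.1354] F [-4.  -6.8 -3.7] open 0.0099 grasp 58.3 rot [[-0.0, 1.0, -0.001], [1.0, 0.0, -0.002], [-0.002, -0.001, -1.0]]
```

```bash
python3 -m pendant '[{"twist":[0,0,0],"dp":[0,0.6,-0.93],"grip":0},{"twist":[0,0,0],"dp":[0,1.26,-1.8],"grip":0},{"twist":[0,0,0],"dp":[0,2,-2.6],"grip":0},{"twist":[0,0,0],"dp":[0,2.8,-3.35],"grip":0},{"twist":[0,0,0],"dp":[0,3.68,-4.02],"grip":0},{"twist":[0,0,0],"dp":[0,4.6,-4.6],"grip":0},{"twist":[0,0,0],"dp":[0,5.6,-5.12],"grip":0},{"twist":[0,0,0],"dp":[0,6.6,-5.54],"grip":0},{"twist":[0,0,0],"dp":[0,7.65,-5.87],"grip":0},{"twist":[0,0,0],"dp":[0,8.7,-6.1],"grip":0},{"twist":[0,0,0],"dp":[0,9.8,-6.25],"grip":0},{"twist":[0,0,0],"dp":[0,10.9,-6.3],"grip":0}]'; python3 st.py; python3 kn.py
```

```text
t: 17.45
tool_pos: [0.5733, -0.0027, 0.2002]
tcp_rot: [[-0.907, 0.422, 0.006], [0.422, 0.907, -0.003], [-0.007, 0.0, -1.0]]
ft_force: [8.5, -8.3, 5.9]
opening: 0.0097
grasp_force: 63.5
t 17.45 stand [ 0.001  -0.003   0.2002] F [ -4.  -11.2   5.9] open 0.0097 grasp 63.5 rot [[0.001, 1.0, 0.0], [1.0, -0.001, -0.007], [-0.007, 0.0, -1.0]]
side blue 77 [-0.003 -0.021  0.238] [-0.008 -0.052  0.234] [0.002 0.05  0.241]
```

View pics/k2.png

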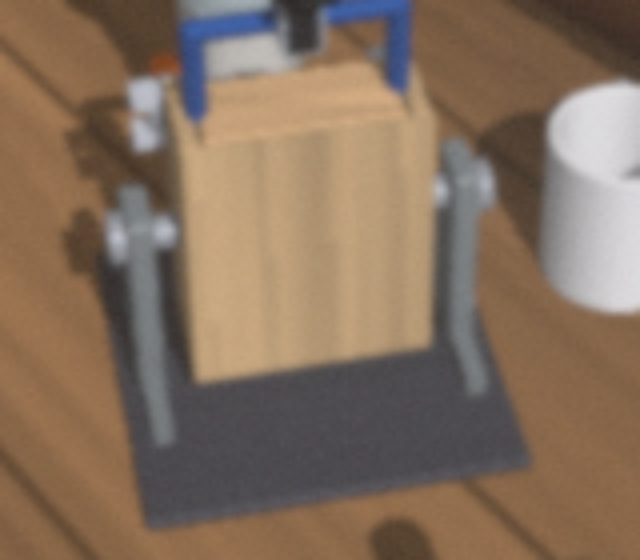

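The carrier stands vertical: blue bar at the top near (300,15), held in the jaws, on the predicted arc. I continue over to the far stop.

```bash
python3 -m pendant '[{"twist":[0,0,0],"dp":[0,1.1,0.05],"grip":0},{"twist":[0,0,0],"dp":[0,2.2,0.2],"grip":0},{"twist":[0,0,0],"dp":[0,3.26,0.43],"grip":0},{"twist":[0,0,0],"dp":[0,4.3,0.76],"grip":0},{"twist":[0,0,0],"dp":[0,5.33,1.18],"grip":0},{"twist":[0,0,0],"dp":[0,6.3,1.7],"grip":0},{"twist":[0,0,0],"dp":[0,7.23,2.28],"grip":0},{"twist":[0,0,0],"dp":[0,8.1,2.95],"grip":0},{"twist":[0,0,0],"dp":[0,8.9,3.7],"grip":0},{"twist":[0,0,0],"dp":[0,9.65,4.5],"grip":0},{"twist":[0,0,0],"dp":[0,10.3,5.37],"grip":0},{"twist":[0,0,0],"dp":[0,10.9,6.3],"grip":0},{"twist":[0,0,0],"dp":[0,11.4,7.28],"grip":0},{"twist":[0,0,0],"dp":[0,11.84,8.3],"grip":0},{"twist":[0,0,0],"dp":[0,12.17,9.34],"grip":0},{"twist":[0,0,0],"dp":[0,12.4,10.4],"grip":0},{"twist":[0,0,0],"dp":[0,12.5,11],"grip":0},{"twist":[0,0,0],"dp":[0,12.55,11.5],"grip":0},{"twist":[0,0,0],"dp":[0,12.6,12],"grip":0}]'; python3 st.py
```

```text
t: 19.45
tool_pos: [0.6245, 0.1121, 0.0768]
tcp_rot: [[-0.907, 0.421, 0.001], [0.421, 0.907, -0.001], [-0.001, -0.001, -1.0]]
ft_force: [4.9, -4.9, -0.2]
opening: 0.0095
grasp_force: 63.8
t 19.45 stand [ 0.1268 -0.0011  0.0768] F [-2.4 -6.5 -0.2] open 0.0095 grasp 63.8 rot [[-0.0, 1.0, -0.001], [1.0, 0.0, -0.001], [-0.001, -0.001, -1.0]]
```

```bash
python3 -m pendant '[{"twist":[0,0,0],"dp":[0,0,0.3],"grip":0},{"twist":[0,0,0],"dp":[0,0,0.5],"grip":0},{"twist":[0,0,0],"dp":[0,0,0.5],"grip":0}]'; python3 st.py;python3 -m pendant '[{"twist":[0,0,0],"dp":[0,0,0.2],"grip":0},{"twist":[0,0,0],"dp":[0,0,0.3],"grip":0},{"twist":[0,0,0],"dp":[0,0,0.3],"grip":0}]'; python3 st.py
```

```text
t: 19.75
tool_pos: [0.6251, 0.1129, 0.0744]
tcp_rot: [[-0.907, 0.42, 0.003], [0.42, 0.907, 0.001], [-0.003, 0.002, -1.0]]
ft_force: [0.3, -1.3, 14.6]
opening: 0.0096
grasp_force: 65.3
t 19.75 stand [ 0.1278 -0.0013  0.0744] F [-1.  -0.9 14.6] open 0.0096 grasp 65.3 rot [[-0.001, 1.0, 0.002], [1.0, 0.001, -0.003], [-0.003, 0.002, -1.0]]
t: 20.05
tool_pos: [0.6256, 0.1136, 0.0741]
tcp_rot: [[-0.907, 0.42, 0.006], [0.42, 0.907, 0.002], [-0.005, 0.005, -1.0]]
ft_force: [-4.6, 0.2, 28.2]
opening: 0.0098
grasp_force: 67.0
t 20.05 stand [ 0.1286 -0.0015  0.0741] F [-1.7  4.2 28.2] open 0.0098 grasp 67.0 rot [[-0.001, 1.0, 0.005], [1.0, 0.001, -0.005], [-0.005, 0.005, -1.0]]
```

On the stop: 28 N and no further travel. I ease off, open, and withdraw straight up.

```bash
python3 -m pendant '[{"twist":[0,0,0],"dp":[0,0,-0.2],"grip":0},{"twist":[0,0,0],"dp":[0,0,-0.4],"grip":0},{"twist":[0,0,0],"dp":[0,0,-0.4],"grip":4},{"twist":[0,0,0],"dp":[0,0,-0.4],"grip":4},{"twist":[0,0,0],"dp":[0,0,-0.4],"grip":4},{"twist":[0,0,0],"dp":[0,0,-0.4],"grip":4},{"twist":[0,0,0],"dp":[0,0,-0.4],"grip":4},{"twist":[0,0,0],"dp":[0,0,-1],"grip":4},{"twist":[0,0,0],"dp":[0,0,-3],"grip":4},{"twist":[0,0,0],"dp":[0,0,-6],"grip":4},{"twist":[0,0,0],"dp":[0,0,-10],"grip":4},{"twist":[0,0,0],"dp":[0,0,-15],"grip":4},{"twist":[0,0,0],"dp":[5,0,-20],"grip":4},{"twist":[0,0,0],"dp":[10,0,-20],"grip":4},{"twist":[0,0,0],"dp":[15,0,-20],"grip":4},{"twist":[0,0,0],"dp":[20,0,-20],"grip":4},{"twist":[0,0,0],"dp":[25,0,-20],"grip":4},{"twist":[0,0,0],"dp":[25,0,-20],"grip":4},{"twist":[0,0,0],"dp":[25,0,-20],"grip":4}]'; python3 st.py
python3 - <<'E'
from h import *
a,da=optics.camera("top");b,db=optics.camera("side")
cv2.imwrite("pics/end.png",np.hstack([cv2.resize(a[140:340,200:480],(400,286)),cv2.resize(b[150:350,200:480],(400,286))])[:,:,::-1])
w=np.radians(65.1);X=np.array([np.cos(w),np.sin(w),0]);Y=np.array([-X[1],X[0],0]);B=np.c_[X,Y,[0,0,1]]
for n,p,d in(("top",a,da),("side",b,db)):
  for k,m in masks(p).items():
    P=(pts(n,p,d,m)-[.5701,-.0024,0])@B
    if len(P)>5: print(n,k,len(P),np.median(P,0).round(3),P.min(0).round(3),P.max(0).round(3))
E
```

```text
t: 21.95
tool_pos: [0.3959, 0.2183, 0.2705]
tcp_rot: [[-0.908, 0.418, 0.002], [0.418, 0.908, 0.001], [-0.001, 0.002, -1.0]]
ft_force: [0.6, 0.4, 0.7]
opening: 0.0399
grasp_force: 0.0
t 21.95 stand [0.1269 0.251  0.2705] F [ 0.6 -0.4  0.7] open 0.0399 grasp 0.0 rot [[-0.003, 1.0, 0.002], [1.0, 0.003, -0.001], [-0.001, 0.002, -1.0]]
top blue 88 [ 0.124 -0.003  0.115] [ 0.084 -0.054  0.11 ] [0.13  0.05  0.119]
side blue 10 [0.124 0.006 0.114] [ 0.121 -0.032  0.109] [0.13  0.034 0.117]
```

View pics/end.png

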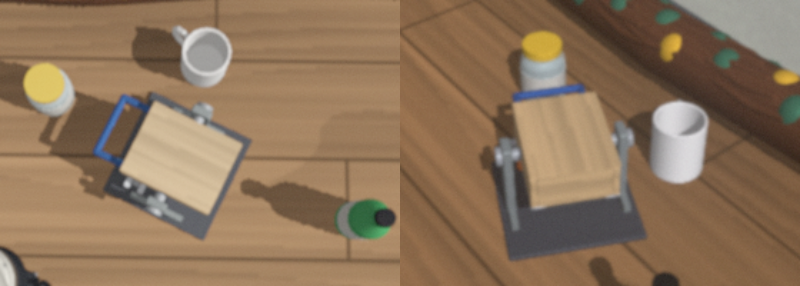

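The cradle lies upside down and level: the bar is at (112,128) on the jar side, z≈0.115, X≈0.124, so the carrier is in. The arm is clear, and the mug, bottle and jar stand where they were. I hand in.

```bash
python3 -c "
from workcell import ctrl
print(ctrl.finish_job())"
```

```text
the job is handed in; nothing more can be done
None
```

The job is handed in at about 22 s, with no verdict shown: the carrier was pushed home, bolted, tug-proven at about 14–17 N (above the 10 N asked) and swung gently over onto its stop, then released; the mug, bottle and jar look unmoved, though the bolt was not visible in the last pictures.

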